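# Pack the camera-body parts, heaviest at the bottom, and shut the box

## Robot

A 6-joint arm with a two-finger parallel gripper is mounted at the origin on the work surface. World frame = base frame: x ahead of the robot, y to its left, z up, the work surface at z = 0. Lengths are in m, angles in rad, forces in N, time in s.
With the tool pointing down it reaches from about 0.375 to 0.9 m from the base axis. Payload 3.1 kg.
Tool frame: the origin (TCP) lies midway between the tips of the shut fingers; the grasp point (between the pads) lies 19 mm behind it; z points along the fingers, y is the line along which they close (so a half turn about z gives the same grasp; the last joint's range is limited). The gripper opens to 85 mm and grips with 20 to 120 N. Pads are 22 mm wide; open, the fingers measure 114 mm over their backs; the gripper's body (76 mm by 85 mm) begins 54 mm behind the grasp point. The pads swing forward as they close: fully open they stand 13 mm farther back than shut.
Start: joints at [-1.52, 0.527, 1.433, -0, 1.181, -0.178], TCP at [0.142, -0.609, 0.231] pointing down, gripper open.
Joint ranges: [-3.08, 3.08], [-0.75, 2.2], [0.22, 2.44], [-1.43, 4.57], [0, 2.65], [-2.85, 2.85]. Speed limits (rad/s): [2.79, 2.79, 3.14, 3.14, 3.14, 3.14].

## Interface

Orientations are given as a unit quaternion [x, y, z, w].
In Python, from station import manip gives the robot as it stands.
- The arm moves only by the tool step_arm, never from a script. Its argument "targets" is text: rows parted by semicolons, each of 4 numbers parted by spaces: the shift along the tool's x, y, z in mm, then the turn about the tool's z in degrees. A call has 1 to 12 rows; each row is the pose to reach, as a shift and turn from the pose commanded when the call began, along the tool's axes at that moment; what a row does not reach only later rows make up. A row lasts 1/10 s, in which the tool goes at most 50 mm and 8.59 degrees, less where a joint would pass 70% of its speed; a pose out of reach is approached as far as the arm can. A call with a gripper value outside its range is refused whole. "gripper" is the closure, from 0 (fully open) to 1 (shut), set as the call begins (left out, the last holds). The fingers move at their own pace and stop on an object; "squeeze" is the grip in N (left out, the last holds). Time passes only in rows, so rows that repeat a pose let the fingers close. It gives the time, the measured TCP pose, the force, the opening and the grip force at its end, in the units of the state.
- manip.sense(): the state, without advancing time (a new reading comes with each control period).
- manip.snapshot(name): name is "side" or "top"; returns the picture (480x640x3 uint8, red, green, blue); there is no depth.
- manip.get_calibration(name): a dict with "fov_y" (degrees; the focal length in pixels is half the picture's height over the tangent of half this angle, whatever the lens; pixels are square), "cx", "cy" (the principal point, pixels), "k1" (the pictures are not rectified: a ray, as slopes to the right and down, at radius r is drawn at 1 + k1 r^2 times it, then the intrinsics apply), "extrinsics" (4x4, takes a point from camera to world coordinates). Camera axes: x right, y down, z forward; pixel columns grow to the right and rows downward; lengths in m; the calibration is good to about 2 mm. A picture is of the moment at which its call begins. get_calibration takes no time and is no camera call.
- manip.sign_off(): hands the job in; it is judged then, once.
Trained networks look in the newest picture that a camera, given by its name, has taken for a name from the list of things; names that differ only in an ending like _2 or _b are one class to them, and where a whole thing is asked for, a point or a joint stands for the part that bears it (a point fixed in the world has none). Each returns a list of dicts, best first, with "p" (0 to 1); they miss things now and then, are a little off and sometimes report something else, mostly with a low value. They report only what shows in the picture. A call takes as long as a camera call. They do not tell look-alikes from the thing itself.
- manip.recognise(camera, query): "position" ([column, row] in pixels, amid what is visible of it).
- manip.masks_of(camera, query): "pixels" (480x640 bool, what is visible of it) and "position" ([column, row] in pixels, amid what is visible of it).
- manip.mark_of(camera, query): "position" ([column, row] in pixels: a listed point, or the origin of a listed thing).
The state is a dict: "t": time; "q": joint angles; "qd": joint speeds; "tau": joint torques, N m; "tcp_pos": TCP position; "tool_rot": TCP orientation; "force": force on the tool from outside, world axes, zero at the start; "ft_torque": the same for the moment, N m; "finger_gap": opening from 0.0 (shut) to 1.0 (fully open); "gripper_force": force on a finger pad.
Only numpy, scipy, OpenCV 4.12 (cv2) and the standard library are available. Lean on these libraries where they do the work, as an engineer would, in place of code of your own. Each camera call takes 0.05 s, during which the arm holds its last target. There are 200 camera calls.

## Task

Pack the set of three camera-body parts (the metal casting, the metal cover plate and the light plastic frame) into the open box as one pile: heaviest part first, flat on the floor of the box, the next heaviest on it and the lightest on top, each lying flat with its right side up, centred on the part below with their long sides along each other, and set down rather than dropped. Then close the box's lid fully, and leave the other things on the bench where they are.

Things in the scene. Friction and masses are not known exactly. Their poses are not given: they have to be found in the camera images.
- kit_in (a point): Centre of the inner floor of the packing box, an open grey plastic box fixed to the bench (4 mm above the bench). Inside 142 mm along its x, 167 mm along its y; walls 4 mm thick, rim 66 mm above the bench (62 mm above this point). z up; the lid is hinged along the rim on its +x side, parallel to its y. The finished pile is 56 mm high, so the lid shuts over it.
- lid (a joint): Hinge angle of the box's lid in rad: 0 = shut, lying flat on the rim; it stands open at 1.78 to 2.05 at the start (pi/2 = upright, so it leans outwards; stop at 2.1). The hinge is stiff: the lid stays where it is left, does not fall, and about 1 to 2 N at its free edge moves it. The lid is a grey plate 150 mm from hinge to free edge, 175 mm wide, 6 mm thick, with a 60 mm wide tab reaching 14 mm past the middle of the free edge.
- lid_hinge (a point): Middle of the lid's hinge line, on the top of the box's +x rim, 66.5 mm above the bench. The frame turns with the lid: its -x points from the hinge to the lid's free edge, y along the hinge, z out of the lid's outer face (up when shut); the outer face lies at z = +6 mm.
- lid_edge (a point): Middle of the lid's free edge (at the foot of the tab), half-way through the thickness; 150 mm from the hinge.
- casting_mid (a point): Centre (half-way up) of the die-cast camera body, heaviest part, about 0.6 kg: a grey metal block 92 mm along its x, 56 mm along its y, 26 mm high, with a round lens-mount rim 52 mm in diameter and 10 mm tall on top (36 mm high in all, this point is 18 mm above its underside). The top of the rim is flat and carries the next part. Its z axis points up. Lying flat on the table at the start.
- cover_mid (a point): Centre of the cover plate, second heaviest, about 0.14 kg: a flat plain aluminium plate 80 mm along its x, 52 mm along its y, 12 mm thick (this point is 6 mm above its underside), with four small screws and a dark rectangle on its top. Its z axis points up. Lying flat on the table at the start.
- frame_mid (a point): Centre of the plastic light-shield frame, lightest part, about 25 g: a rigid black rectangular frame with an open window, 76 mm along its x, 50 mm along its y, 8 mm thick (this point is 4 mm above its underside). Its z axis points up. Lying flat on the table at the start.
- flange: Loose aluminium ring, 54 mm across, 14 mm high. Bystander: leave it where it is. Its position is its underside's centre.
- bracket: Small steel L-bracket, 30 by 24 mm, 22 mm high. Bystander: leave it where it is. Its position is its underside's centre.
- bush: Small brass cylinder, 20 mm across, 16 mm high. Bystander: leave it where it is. Its position is its underside's centre.
- driver: Black-handled screwdriver lying on the bench. Bystander: leave it where it is. Its position is its underside's centre.
- cup: White open cup, 60 mm across, 45 mm high. Bystander: leave it where it is. Its position is its underside's centre.
Things that resemble listed ones, but are neither listed nor needed, are in the scene too. Of the things that look like the part that bears casting_mid, take the one that is farthest to the robot's right at the start.

How it is judged:
On the way, in this order (a step that is already met when the one before it is completed fails the run):
1. The casting lies flat on the floor of the box, let go (z of casting_mid in the frame of kit_in between 0.013 and 0.023 m and angle between casting_mid's own z axis and vertical below 0.12 rad and x of casting_mid in the frame of kit_in between -0.071 and 0.071 m and y of casting_mid in the frame of kit_in between -0.0835 and 0.0835 m and contact force between casting and the fingers below 0.3 N and linear speed of casting below 0.03 m/s), for 0.2 s.
2. The cover plate lies flat and lined up on the casting, let go (z of casting_mid in the frame of kit_in between 0.013 and 0.023 m and angle between each of casting_mid, cover_mid's own z axis and vertical below 0.12 rad and x of casting_mid in the frame of kit_in between -0.071 and 0.071 m and y of casting_mid in the frame of kit_in between -0.0835 and 0.0835 m and z of cover_mid in the frame of kit_in between 0.037 and 0.047 m and x of cover_mid in the frame of kit_in between -0.071 and 0.071 m and y of cover_mid in the frame of kit_in between -0.0835 and 0.0835 m and horizontal distance between cover_mid and casting_mid below 0.018 m and angle between the x axis of cover_mid and the x axis of casting_mid, either way round below 0.3 rad and contact force between cover and the fingers below 0.3 N and linear speed of cover below 0.03 m/s), for 0.2 s.
3. The plastic frame lies flat and lined up on the cover plate, let go (z of casting_mid in the frame of kit_in between 0.013 and 0.023 m and angle between each of casting_mid, cover_mid, frame_mid's own z axis and vertical below 0.12 rad and x of casting_mid in the frame of kit_in between -0.071 and 0.071 m and y of casting_mid in the frame of kit_in between -0.0835 and 0.0835 m and z of cover_mid in the frame of kit_in between 0.037 and 0.047 m and x of cover_mid in the frame of kit_in between -0.071 and 0.071 m and y of cover_mid in the frame of kit_in between -0.0835 and 0.0835 m and horizontal distance between cover_mid and casting_mid below 0.018 m and angle between the x axis of cover_mid and the x axis of casting_mid, either way round below 0.3 rad and z of frame_mid in the frame of kit_in between 0.047 and 0.057 m and x of frame_mid in the frame of kit_in between -0.071 and 0.071 m and y of frame_mid in the frame of kit_in between -0.0835 and 0.0835 m and horizontal distance between frame_mid and cover_mid below 0.018 m and angle between the x axis of frame_mid and the x axis of cover_mid, either way round below 0.3 rad and contact force between frame and the fingers below 0.3 N and linear speed of frame below 0.03 m/s), for 0.2 s.
4. The lid is shut (value of joint lid below 0.06 rad), for 0.2 s.
At the end, for the whole second after the job is handed in: Casting on the box floor, cover plate on it, frame on top: each flat (0.12 rad), right side up, within 5 mm of its height in the pile, within 18 mm sideways and 0.3 rad of the part below; all at rest; lid within 0.06 rad of shut (z of casting_mid in the frame of kit_in between 0.013 and 0.023 m and angle between each of casting_mid, cover_mid, frame_mid's own z axis and vertical below 0.12 rad and x of casting_mid in the frame of kit_in between -0.071 and 0.071 m and y of casting_mid in the frame of kit_in between -0.0835 and 0.0835 m and z of cover_mid in the frame of kit_in between 0.037 and 0.047 m and x of cover_mid in the frame of kit_in between -0.071 and 0.071 m and y of cover_mid in the frame of kit_in between -0.0835 and 0.0835 m and horizontal distance between cover_mid and casting_mid below 0.018 m and angle between the x axis of cover_mid and the x axis of casting_mid, either way round below 0.3 rad and z of frame_mid in the frame of kit_in between 0.047 and 0.057 m and x of frame_mid in the frame of kit_in between -0.071 and 0.071 m and y of frame_mid in the frame of kit_in between -0.0835 and 0.0835 m and horizontal distance between frame_mid and cover_mid below 0.018 m and angle between the x axis of frame_mid and the x axis of cover_mid, either way round below 0.3 rad and value of joint lid below 0.06 rad and linear speed of each of casting, cover, frame below 0.02 m/s); the robot touches nothing.
It fails at once if A bystander is moved more than 30 mm (distance of any of flange, bracket, bush, driver, cup from where it was at the start of the episode above 0.03 m).
It fails at once if A part is dropped into the box (let go and falling faster than 0.65 m/s inside it) ((z of casting_mid in the frame of kit_in below 0.075 m and x of casting_mid in the frame of kit_in between -0.071 and 0.071 m and y of casting_mid in the frame of kit_in between -0.0835 and 0.0835 m and contact force between casting and the fingers below 0.3 N and linear speed of casting above 0.65 m/s) or (z of cover_mid in the frame of kit_in below 0.075 m and x of cover_mid in the frame of kit_in between -0.071 and 0.071 m and y of cover_mid in the frame of kit_in between -0.0835 and 0.0835 m and contact force between cover and the fingers below 0.3 N and linear speed of cover above 0.65 m/s) or (z of frame_mid in the frame of kit_in below 0.075 m and x of frame_mid in the frame of kit_in between -0.071 and 0.071 m and y of frame_mid in the frame of kit_in between -0.0835 and 0.0835 m and contact force between frame and the fingers below 0.3 N and linear speed of frame above 0.65 m/s)).
It also fails if it takes over 72 s, if anything falls off the work surface, if the arm or the gripper's body presses on something with over 40 N, if the wrist force passes 120 N, or if a joint passes its speed limit or range.

## Working session

There is one attempt and no reset: what is moved stays moved. The work goes in short steps, Python scripts to look and compute and a tool call to move; the robot and the scene stay as the last step left them, time stands still between calls to the robot, and variables do not carry over. Pictures are saved under pics/ and viewed, at most 10 in all, crops included, and the job is handed in when it is done.

Besides the shell and the picture viewer there is one more tool, called after "Request:" by a JSON object that holds its "op" and its "data", one argument or row to a line. step_arm: Moves the arm, as the interface text tells. Its arguments: {"type":"object","properties":{"targets":{"type":"string"},"gripper":{"type":"number"},"squeeze":{"type":"number"}},"required":["targets"]}

```bash
ls; mkdir -p pics
python3 - <<'E'
from station import manip
import cv2,numpy as np
for n in("side","top"):
    im=manip.snapshot(n); cv2.imwrite(f"pics/{n}0.png",im[...,::-1])
    c=manip.get_calibration(n); print(n,c)
s=manip.sense(); print(s["t"],s["tcp_pos"],s["tool_rot"],s["finger_gap"])
E
```

```text
pics
side {'fov_y': 46.73244267536833, 'cx': 308.98020484874274, 'cy': 245.06194938414578, 'k1': -0.1016208650398, 'extrinsics': array([[-0.99744368, -0.05478661,  0.0458751 ,  0.43831775],
       [-0.07051953,  0.65106584, -0.75573822,  0.74426116],
       [ 0.01153663, -0.75704141, -0.65326504,  0.76726499],
       [ 0.        ,  0.        ,  0.        ,  1.        ]])}
top {'fov_y': 51.05846040007081, 'cx': 321.3846524473534, 'cy': 238.11862359129947, 'k1': -0.10810779998955193, 'extrinsics': array([[-0.01259749, -0.99579102,  0.09078302,  0.41782884],
       [-0.99969537,  0.0106155 , -0.02228198, -0.07624535],
       [ 0.02122449, -0.09103606, -0.99562139,  1.14836328],
       [ 0.        ,  0.        ,  0.        ,  1.        ]])}
0.1 [ 0.14235317 -0.60790695  0.23044302] [ 9.93406741e-01  1.14638939e-01  6.45906750e-05 -9.77518300e-04] 1.0006094166571835
```

View pics/top0.png

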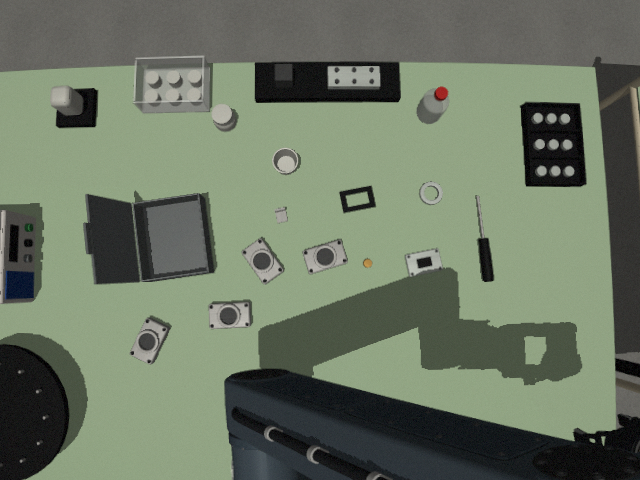

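View pics/side0.png

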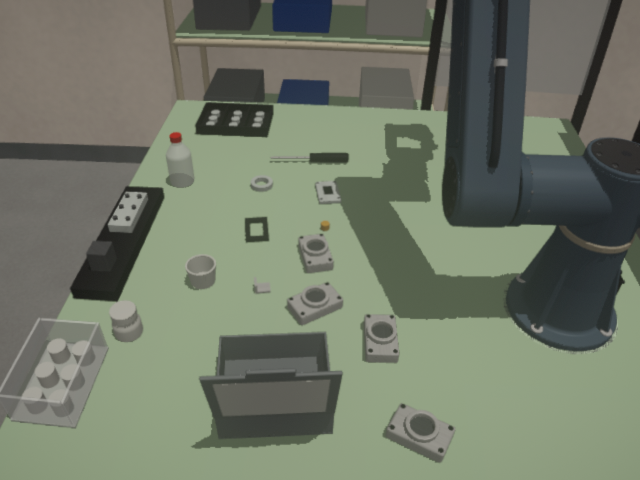

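The top view shows four castings at (263,260), (325,256), (230,315) and (149,340). The rightmost, at (325,256), is the target. The cover is at (424,262), the frame at (357,199) and the box at (173,237), with its lid on the left (world +y). The side view agrees. Next I fit the poses by silhouette.

```bash
cat > h.py <<'E'
from station import manip
import cv2,numpy as np
from scipy.optimize import minimize
C={n:manip.get_calibration(n) for n in("side","top")}
def proj(n,P):
    c=C[n];T=np.linalg.inv(c["extrinsics"]);P=np.atleast_2d(P)@T[:3,:3].T+T[:3,3]
    s=P[:,:2]/P[:,2:];s=s*(1+c["k1"]*(s**2).sum(1,keepdims=True));f=240/np.tan(np.radians(c["fov_y"]/2))
    return s*f+[c["cx"],c["cy"]]
def ray(n,uv):
    c=C[n];f=240/np.tan(np.radians(c["fov_y"]/2));K=np.array([[f,0,c["cx"]],[0,f,c["cy"]],[0,0,1.]])
    s=cv2.undistortPoints(np.array([[uv]],float),K,np.array([c["k1"],0,0,0,0]))[0,0]
    return c["extrinsics"][:3,3],c["extrinsics"][:3,:3]@[s[0],s[1],1]
def at(n,uv,z):
    o,d=ray(n,uv);return o+d*(z-o[2])/d[2]
def box(x,y,z0,a,dims):
    L,W,H=dims;p=np.array([[i*L/2,j*W/2,k*H] for i in(-1,1) for j in(-1,1) for k in(0,1)])
    R=np.array([[np.cos(a),-np.sin(a),0],[np.sin(a),np.cos(a),0],[0,0,1]]);return p@R.T+[x,y,z0]
def rim(x,y,z0):
    t=np.linspace(0,2*np.pi,24);return np.c_[x+.026*np.cos(t),y+.026*np.sin(t),0*t+z0+.036]
def hull(n,x,y,z0,a,dims,cast):
    return [cv2.convexHull(proj(n,P).astype(np.float32)) for P in [box(x,y,z0,a,dims)]+([rim(x,y,z0)] if cast else [])]
def fit(masks,x0,dims,cast=False,z0=0,yaws=np.arange(0,np.pi,np.pi/8)):
    S=8
    prep={}
    for n,m in masks.items():
        m=m.astype(np.uint8);k,_=cv2.findContours(m,cv2.RETR_EXTERNAL,cv2.CHAIN_APPROX_NONE)
        m=np.zeros_like(m);cv2.drawContours(m,k,-1,1,-1)
        u,v,w,h=cv2.boundingRect(m);u-=12;v-=12;w+=24;h+=24
        prep[n]=(u,v,cv2.resize(np.pad(m,30)[v+30:v+30+h,u+30:u+30+w],None,fx=S,fy=S,interpolation=cv2.INTER_NEAREST)>0)
    def cost(p):
        t=0
        for n,(u,v,M) in prep.items():
            r=np.zeros(M.shape,np.uint8)
            for H in hull(n,p[0],p[1],z0,p[2],dims,cast):
                cv2.fillConvexPoly(r,np.int32(np.round(((H-[u,v]+.5)*S))),1)
            r=r>0;t+=1-(r&M).sum()/(r|M).sum()
        return t/len(prep)
    best=min(yaws,key=lambda a:cost([*x0,a]))
    r=minimize(cost,[*x0,best],method="Nelder-Mead",options=dict(initial_simplex=np.array([x0[0],x0[1],best])+np.array([[0,0,0],[.006,0,0],[0,.006,0],[0,0,.25]])))
    return r.x,r.fun
def phi():
    x,y,z,w=manip.sense()["tool_rot"];return np.arctan2(2*(x*y+z*w),1-2*(y*y+z*z))
def go(x,y,z,f=None):
    s=manip.sense();p=s["tcp_pos"];a=phi();d=np.array([x,y,z])-p
    o=[1e3*(d[0]*np.cos(a)+d[1]*np.sin(a)),1e3*(d[0]*np.sin(a)-d[1]*np.cos(a)),-1e3*d[2]]
    t=0 if f is None else -np.degrees((f-a+np.pi/2)%np.pi-np.pi/2)
    print("shift mm",np.round(o,1),"turn deg",round(t,1),"q6",round(s["q"][5],2),"t",s["t"])
E
python3 - <<'E'
from h import *
T=manip.snapshot("top");
D=dict(casting_mid=(.092,.056,.026),cover_mid=(.08,.052,.012),frame_mid=(.076,.05,.008))
g=dict(casting_mid=(325,256),cover_mid=(424,262),frame_mid=(357,199))
M={}
for n in("top","side"):
    if n=="side": manip.snapshot("side")
    for q in D: M[n,q]=manip.masks_of(n,q)
for q in D:
    x0=at("top",g[q],.01); ms={}
    for n in("top","side"):
        uv=g[q] if n=="top" else proj(n,x0)[0]
        l=[m for m in M[n,q] if np.hypot(*(np.array(m["position"])-uv))<15]
        print(q,n,uv,[(np.round(m["position"]),round(m["p"],2),m["pixels"].sum()) for m in l])
        if l: ms[n]=l[0]["pixels"]
    for k in [ms]+[{n:ms[n]} for n in ms]:
        p,c=fit(k,x0[:2],D[q],q[:2]=="ca"); print("  ",list(k),np.round(p,4),round(c,3))
for q in("kit_in","lid_hinge","lid_edge"):
    for n in("top","side"):
        for r in manip.mark_of(n,q)[:2]:print(q,n,np.round(r["position"],1),round(r["p"],2),np.round(at(n,r["position"],.004 if q=="kit_in" else .0665),4))
E
```

```text
casting_mid top (325, 256) [(array([325., 255.]), 0.96, np.int64(1017))]
casting_mid side [313.39891087 252.43531615] [(array([317., 253.]), 0.84, np.int64(1064))]
   ['top', 'side'] [ 0.4785 -0.1072  1.8408] 0.071
   ['top'] [ 0.4786 -0.1078  1.8549] 0.046
   ['side'] [ 0.4783 -0.1046  1.8101] 0.088
cover_mid top (424, 262) [(array([426., 261.]), 0.76, np.int64(781))]
cover_mid side [326.53228211 189.5515725 ] [(array([327., 190.]), 0.6, np.int64(509))]
   ['top', 'side'] [ 0.4643 -0.334   1.755 ] 0.078
   ['top'] [ 0.4643 -0.3349  1.7676] 0.057
   ['side'] [ 0.464  -0.3318  1.7305] 0.076
frame_mid top (357, 199) [(array([357., 193.]), 0.74, np.int64(476))]
frame_mid side [255.7858603  226.17377486] [(array([257., 234.]), 0.93, np.int64(399))]
   ['top', 'side'] [ 0.6109 -0.1842  1.7872] 0.103
   ['top'] [ 0.6124 -0.1859  1.7654] 0.052
   ['side'] [ 0.6092 -0.1817  1.7672] 0.065
kit_in top [174.8 241.5] 0.79 [0.518  0.2344 0.004 ]
lid_hinge top [134.6 242.6] 0.57 [0.511  0.3064 0.0665]
lid_hinge side [276.5 413.9] 0.91 [0.5079 0.3081 0.0665]
lid_edge top [ 89.5 236.8] 0.83 [0.5248 0.4084 0.0665]
lid_edge top [424.  260.7] 0.23 [ 0.4648 -0.3229  0.0665]
lid_edge side [271.7 376.9] 0.94 [0.5224 0.2444 0.0665]
```

```bash
sed -i 's/-np.degrees((f-a+np.pi\/2)%np.pi-np.pi\/2)/-np.degrees(f-a)/' h.py
python3 - <<'E'
from h import *
print(phi());go(.4785,-.1065,.12,1.84)
E
```

```text
0.22981607296858236
shift mm [ 441.6 -412.3  111.4] turn deg -92.3 q6 -0.18 t 0.8
```

Request:
{"op": "step_arm", "data": {
  "targets": "38 -35 10 -7.7;76 -70 20 -15.4;114 -105 30 -23.1;152 -140 40 -30.8;190 -175 50 -38.5;228 -210 60 -46.2;266 -245 70 -53.9;304 -280 80 -61.6;342 -315 90 -69.3;380 -350 90 -77;415 -385 90 -84.7;441 -412 90 -92.3",
  "gripper": 0,
  "squeeze": 40
}}

```text
t: 2.0
tcp_pos: [0.473, -0.1154, 0.1414]
tool_rot: [0.603, 0.797, 0.0, 0.0]
force: [0.1, -1.2, -0.7]
finger_gap: 1.003
gripper_force: 0.0
```

Run:
```python
from h import *
print(phi());go(.4785,-.1065,-.002,1.84)
```

```text
1.84615530155919
shift mm [  7.1   7.7 143.4] turn deg 0.4 q6 -0.74 t 2.0
```

Request:
{"op": "step_arm", "data": {
  "targets": "0 0 35 0;0 0 70 0;0 0 95 0;0 0 95 0;0 0 95 0"
}}

```text
t: 2.5
tcp_pos: [0.4719, -0.1172, 0.0465]
tool_rot: [0.606, 0.796, -0.0, -0.0]
force: [-0.0, -0.3, 0.3]
finger_gap: 0.997
gripper_force: 0.0
```

Run:
```python
from h import *
s=manip.sense();print(phi(),s["tcp_pos"],s["force"]);go(.4785,-.1065,-.002,1.84)
im=manip.snapshot("top");cv2.imwrite("pics/a.png",cv2.resize(im[180:320,240:420,::-1],None,fx=4,fy=4))
```

```text
1.8407331757884982 [ 0.47192024 -0.11715702  0.04650337] [-0.02732642 -0.32142256  0.30648324]
shift mm [ 8.5  9.2 48.5] turn deg 0.0 q6 -0.74 t 2.5
```

View pics/a.png

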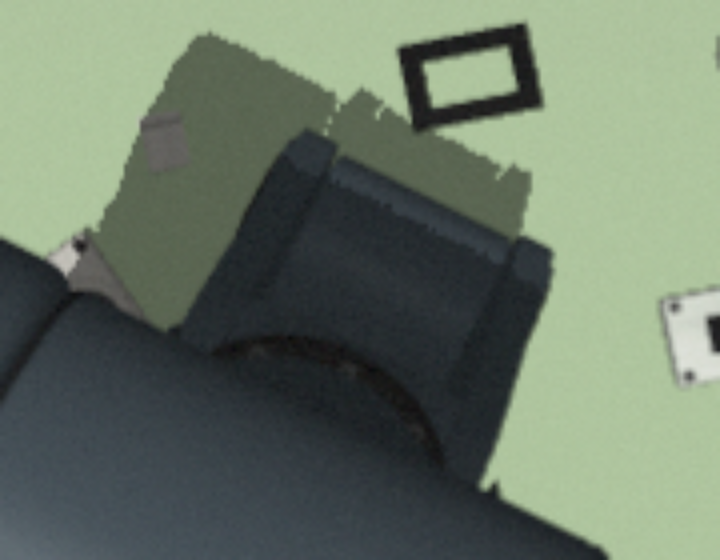

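The arm hides the grasp in this view, though the frame at upper right is undisturbed. I'll correct by the measured offset, then go down.

Request:
{"op": "step_arm", "data": {
  "targets": "8.5 9.2 0 0;8.5 9.2 0 0;8.5 9.2 16 0;8.5 9.2 32 0;8.5 9.2 44 0;8.5 9.2 48 0;8.5 9.2 48 0;8.5 9.2 48 0"
}}

```text
t: 3.35
tcp_pos: [0.4786, -0.1065, -0.0012]
tool_rot: [0.606, 0.796, 0.0, 0.0]
force: [-0.2, -0.1, 0.3]
finger_gap: 1.0
gripper_force: 0.0
```

Run:
```python
from h import *
s=manip.sense();print(phi(),s["tcp_pos"],s["force"]);go(.4785,-.1065,-.002,1.84)
```

```text
1.8407728406385009 [ 0.47863159 -0.10651391 -0.0012457 ] [-0.18387604 -0.05176583  0.31413172]
shift mm [ 0.  -0.1  0.8] turn deg 0.0 q6 -0.72 t 3.35
```

Request:
{"op": "step_arm", "data": {
  "targets": "0 0 0 0;0 0 0 0;0 0 0 0;0 0 0 0;0 0 0 0;0 0 0 0;0 0 0 0;0 0 0 0",
  "gripper": 0.6,
  "squeeze": 50
}}

```text
t: 4.15
tcp_pos: [0.4784, -0.1065, -0.0009]
tool_rot: [0.605, 0.796, 0.0, 0.0]
force: [0.7, 0.7, 5.9]
finger_gap: 0.645
gripper_force: 55.3
```

Request:
{"op": "step_arm", "data": {
  "targets": "0 0 -20 0;0 0 -55 0;0 0 -95 0;0 0 -125 0;0 0 -125 0;0 0 -125 0"
}}

```text
t: 4.75
tcp_pos: [0.4777, -0.1061, 0.1229]
tool_rot: [0.606, 0.796, -0.0, -0.0]
force: [-0.5, 0.1, -5.8]
finger_gap: 0.643
gripper_force: 56.8
```

Run:
```python
from h import *
s=manip.sense();print(s["tcp_pos"],s["force"],s["finger_gap"]);go(.517,.231,.124,1.663)
```

```text
[ 0.4776906  -0.10608903  0.1229049 ] [-0.45318923  0.09156129 -5.84974048] 0.6430698059877058
shift mm [314.4 127.8  -1.1] turn deg 10.2 q6 -0.72 t 4.75
```

Request:
{"op": "step_arm", "data": {
  "targets": "15 6 0 1;45 18 0 2;80 32 0 3;115 47 0 4;150 61 0 5;185 75 0 6;220 89 0 7;255 104 0 8;285 116 0 9;305 124 0 10;314 128 0 10.2;314 128 0 10.2"
}}

```text
t: 5.95
tcp_pos: [0.5166, 0.2309, 0.1211]
tool_rot: [0.673, 0.74, -0.002, -0.001]
force: [0.3, -0.2, -6.3]
finger_gap: 0.642
gripper_force: 56.6
```

Request:
{"op": "step_arm", "data": {
  "targets": "0 0 0 0;0 0 0 0"
}}

```text
t: 6.15
tcp_pos: [0.5174, 0.2289, 0.1227]
tool_rot: [0.674, 0.738, -0.001, -0.0]
force: [-0.6, 0.2, -6.9]
finger_gap: 0.648
gripper_force: 56.6
```

Run:
```python
from h import *
s=manip.sense();print(phi(),s["tcp_pos"],s["force"],s["finger_gap"]);go(.517,.231,.004,1.663)
for n in("top","side"):
    im=manip.snapshot(n);cv2.imwrite(f"pics/b{n}.png",im[...,::-1])
a=cv2.imread("pics/btop.png")[120:340,60:320];b=cv2.imread("pics/bside.png")[260:480,150:410]
cv2.imwrite("pics/b.png",cv2.resize(np.hstack([a,b]),None,fx=1.5,fy=1.5))
```

```text
1.6614749646990155 [0.51737805 0.22889943 0.12268032] [-0.63641031  0.2403486  -6.88825508] 0.6476740239282078
shift mm [  2.1  -0.2 118.7] turn deg -0.1 q6 0.13 t 6.15
```

View pics/b.png

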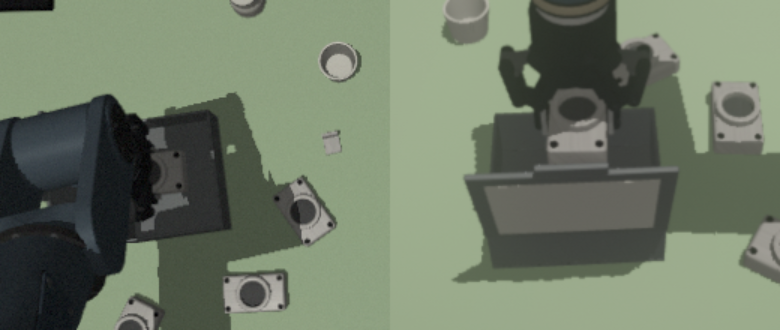

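The casting is held and sits over the box. The wrist links reach toward the lid, so I check their clearance in the full side view.

View pics/bside.png

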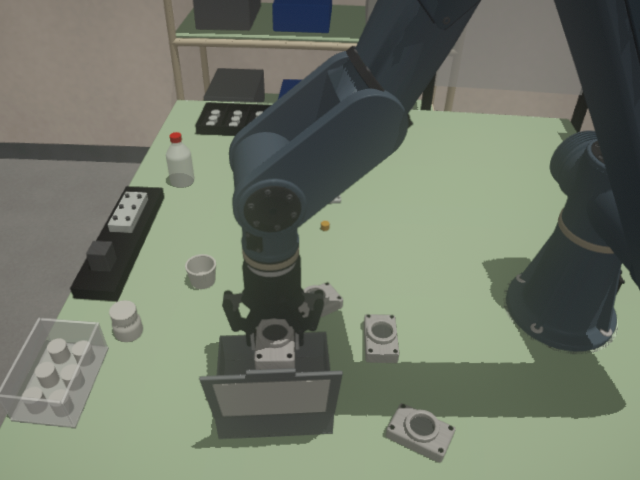

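Run:
```python
from h import *
print(manip.sense()["q"])
# lid angle from edge marks (initial): triangulate
a=np.array(ray("top",(89.5,236.8)));b=np.array(ray("side",(271.7,376.9)))
A=np.c_[a[1],-b[1]];t=np.linalg.lstsq(A,b[0]-a[0],rcond=None)[0]
print(a[0]+t[0]*a[1],b[0]+t[1]*b[1])
```

```text
[ 2.19290282e-01  5.97354801e-01  1.67717085e+00 -2.54710990e-04
  8.67896898e-01  1.29179316e-01]
[0.51081372 0.34503862 0.20800757] [0.50547697 0.34494174 0.20743645]
```

The wrist disc, at (272,205), will sit about z 0.31 when lowered. The lid edge is at z ≈ 0.21, so there is clearance.

Request:
{"op": "step_arm", "data": {
  "targets": "2 0 20 0;2 0 45 0;2 0 70 0;2 0 90 0;2 0 103 0;2 0 110 0;2 0 113 0;2 0 115 0;2 0 116 0;2 0 116 0"
}}

```text
t: 7.25
tcp_pos: [0.5183, 0.2325, 0.008]
tool_rot: [0.674, 0.739, 0.001, 0.0]
force: [-0.1, -0.8, -5.6]
finger_gap: 0.644
gripper_force: 56.5
```

Request:
{"op": "step_arm", "data": {
  "targets": "0 0 1 0;0 0 2 0;0 0 3 0;0 0 4 0;0 0 4.5 0;0 0 4.5 0"
}}

```text
t: 7.85
tcp_pos: [0.5178, 0.2324, 0.0032]
tool_rot: [0.674, 0.739, 0.0, 0.0]
force: [0.1, -1.1, -2.4]
finger_gap: 0.642
gripper_force: 57.0
```

Request:
{"op": "step_arm", "data": {
  "targets": "0 0 0.5 0;0 0 0.5 0;0 0 0.5 0;0 0 0.5 0;0 0 0.5 0;0 0 -15 0;0 0 -50 0;0 0 -95 0;0 0 -125 0;0 0 -145 0;0 0 -145 0",
  "gripper": 0
}}

```text
t: 8.95
tcp_pos: [0.52, 0.233, 0.1522]
tool_rot: [0.674, 0.739, 0.003, 0.002]
force: [0.2, 0.7, -0.7]
finger_gap: 1.001
gripper_force: 0.0
```

Run:
```python
from h import *
s=manip.sense();print(phi(),s["tcp_pos"],s["force"],s["finger_gap"]);go(.4643,-.333,.13,1.755)
```

```text
1.6629087324369556 [0.52004704 0.23299538 0.15222462] [ 0.22290697  0.6936727  -0.65399765] 1.000672846685804
shift mm [-558.5 -107.6   22.2] turn deg -5.3 q6 0.13 t 8.95
```

Request:
{"op": "step_arm", "data": {
  "targets": "-30 -6 0 0;-75 -14 0 0;-123 -23 0 -1;-171 -32 0 -2;-219 -42 0 -2;-267 -51 0 -3;-315 -60 0 -3;-363 -70 0 -4;-411 -79 0 -4;-459 -88 0 -5;-507 -97 0 -5.3;-545 -105 0 -5.3"
}}

```text
t: 10.15
tcp_pos: [0.4623, -0.3226, 0.1472]
tool_rot: [0.64, 0.769, -0.0, -0.0]
force: [0.3, -0.7, 0.4]
finger_gap: 0.999
gripper_force: 0.0
```

Request:
{"op": "step_arm", "data": {
  "targets": "-10 -2 20 0;-10 -2 40 0;-10 -2 40 0;-10 -2 40 0"
}}

```text
t: 10.55
tcp_pos: [0.4625, -0.3294, 0.1072]
tool_rot: [0.639, 0.769, 0.0, -0.001]
force: [-0.1, 0.3, 0.1]
finger_gap: 1.005
gripper_force: 0.0
```

Run:
```python
from h import *
s=manip.sense();print(phi(),s["tcp_pos"]);go(.4643,-.333,-.0015,1.755)
```

```text
1.7552661484915484 [ 0.46247155 -0.32938002  0.10722378]
shift mm [ -3.9   1.1 108.7] turn deg 0.0 q6 -1.0 t 10.55
```

Request:
{"op": "step_arm", "data": {
  "targets": "-3.9 1.1 20 0;-3.9 1.1 50 0;-3.9 1.1 80 0;-3.9 1.1 98 0;-3.9 1.1 106 0;-3.9 1.1 108.5 0;-3.9 1.1 108.5 0;-3.9 1.1 108.5 0"
}}

```text
t: 11.35
tcp_pos: [0.4657, -0.3344, 0.0006]
tool_rot: [0.639, 0.769, -0.0, 0.001]
force: [-0.1, -0.2, 0.0]
finger_gap: 1.002
gripper_force: 0.0
```

Request:
{"op": "step_arm", "data": {
  "targets": "0 0 0 0;0 0 0 0;0 0 0 0;0 0 0 0;0 0 0 0;0 0 0 0;0 0 0 0",
  "gripper": 0.6,
  "squeeze": 35
}}

```text
t: 12.05
tcp_pos: [0.4651, -0.3341, 0.0002]
tool_rot: [0.639, 0.769, -0.0, 0.0]
force: [-2.1, 1.3, 5.9]
finger_gap: 0.594
gripper_force: 37.0
```

Request:
{"op": "step_arm", "data": {
  "targets": "0 0 -10 0;0 0 -40 0;0 0 -85 0;0 0 -125 0;0 0 -150 0;0 0 -150 0;0 0 -150 0"
}}

```text
t: 12.75
tcp_pos: [0.4647, -0.3336, 0.1498]
tool_rot: [0.639, 0.769, -0.0, 0.0]
force: [-0.3, -0.0, -1.7]
finger_gap: 0.594
gripper_force: 37.1
```

Run:
```python
from h import *
s=manip.sense();print(phi(),s["tcp_pos"],s["force"],s["finger_gap"]);go(.5178,.2322,.15,1.662)
m=manip.snapshot("side");r=manip.masks_of("side","cover_mid")
print([(np.round(i["position"]),i["p"]) for i in r[:3]],proj("side",s["tcp_pos"]))
```

```text
1.7552562669725384 [ 0.46474137 -0.33359422  0.1497949 ] [-0.26137107 -0.04361226 -1.67778606] 0.5939657467800247
shift mm [ 5.465e+02  1.559e+02 -2.000e-01] turn deg 5.3 q6 -1.0 t 12.75
[(array([329., 134.]), 0.74)] [[328.28291211 138.06392654]]
```

Request:
{"op": "step_arm", "data": {
  "targets": "15 4 0 0;50 14 0 0;97 28 0 1;144 41 0 1;191 54 0 2;238 68 0 2;285 81 0 3;332 95 0 3;379 108 0 4;426 121 0 4;470 134 0 5;505 144 0 5.3"
}}

```text
t: 14.05
tcp_pos: [0.5119, 0.1923, 0.1481]
tool_rot: [0.673, 0.739, -0.001, -0.001]
force: [-0.5, -0.6, -1.3]
finger_gap: 0.599
gripper_force: 37.1
```

Request:
{"op": "step_arm", "data": {
  "targets": "20 6 0 0;32 9 0 0;41 12 0 0;41 12 0 0;41 12 0 0"
}}

```text
t: 14.55
tcp_pos: [0.5217, 0.2301, 0.149]
tool_rot: [0.674, 0.739, -0.001, -0.0]
force: [-0.0, -0.2, -0.9]
finger_gap: 0.598
gripper_force: 37.1
```

Run:
```python
from h import *
s=manip.sense();print(phi(),s["tcp_pos"],s["force"],s["finger_gap"]);go(.5178,.2322,.05,1.662)
im=manip.snapshot("side");r=manip.masks_of("side","cover_mid")
D=(.08,.052,.012)
manip.snapshot("top")
print([(np.round(i["position"]),i["p"]) for i in r[:3]],proj("side",s["tcp_pos"]))
for n in("side","top"):
  for i in manip.mark_of(n,"casting_mid"): print(n,np.round(i["position"]),round(i["p"],2),np.round(at(n,i["position"],.022),4))
cv2.imwrite("pics/c.png",cv2.resize(im[250:470,180:400,::-1],None,fx=2.5,fy=2.5))
```

```text
1.6620394129844929 [0.52165301 0.23010973 0.14903095] [-0.01510542 -0.18925267 -0.94002136] 0.5977844397448344
shift mm [ 2.4 -3.6 99. ] turn deg 0.0 q6 0.13 t 14.55
[(array([271., 331.]), 0.89)] [[271.42717946 334.58014553]]
side [315. 302.] 0.94 [0.4685 0.0404 0.022 ]
side [422. 431.] 0.84 [0.2919 0.2939 0.022 ]
side [384. 333.] 0.73 [0.3441 0.1053 0.022 ]
top [148. 342.] 0.81 [0.2919 0.2883 0.022 ]
top [263. 263.] 0.8 [0.4664 0.0296 0.022 ]
top [228. 316.] 0.64 [0.3478 0.1084 0.022 ]
top [176. 237.] 0.63 [0.5273 0.2272 0.022 ]
top [286. 161.] 0.63 [ 0.6992 -0.0232  0.022 ]
```

View pics/c.png

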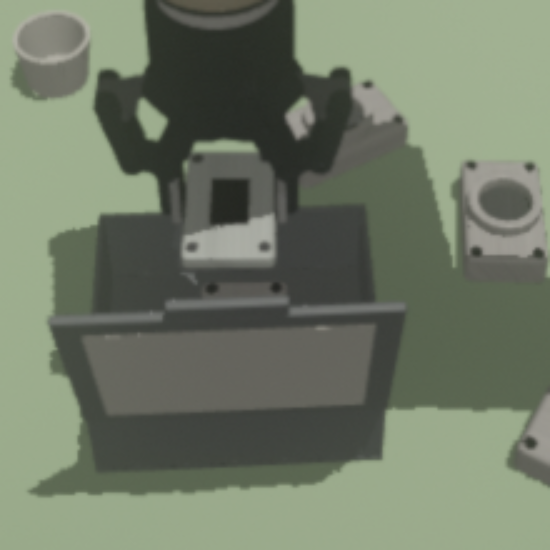

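The cover is held above the box, and the casting's front edge shows at crop (245,290). Both are in line.

Request:
{"op": "step_arm", "data": {
  "targets": "2.4 -3.6 15 0;2.4 -3.6 40 0;2.4 -3.6 65 0;2.4 -3.6 85 0;2.4 -3.6 96 0;2.4 -3.6 101 0;2.4 -3.6 103 0;2.4 -3.6 104 0;2.4 -3.6 104 0"
}}

```text
t: 15.7
tcp_pos: [0.5189, 0.2332, 0.0462]
tool_rot: [0.674, 0.739, 0.001, 0.0]
force: [0.2, 0.2, -0.7]
finger_gap: 0.597
gripper_force: 37.1
```

Run:
```python
from h import *
s=manip.sense();print(phi(),s["tcp_pos"],s["force"],s["finger_gap"]);go(.5178,.2322,.040,1.662)
```

```text
1.6627450175342016 [0.51885781 0.23315429 0.04616641] [ 0.17558944  0.22687573 -0.71258616] 0.5973758908751386
shift mm [-0.9 -1.1  6.2] turn deg 0.0 q6 0.13 t 15.7
```

Request:
{"op": "step_arm", "data": {
  "targets": "-0.8 -1 2 0;-0.8 -1 3.5 0;-0.8 -1 4.5 0;-0.8 -1 5.2 0;-0.8 -1 5.8 0;-0.8 -1 5.8 0"
}}

```text
t: 16.3
tcp_pos: [0.5173, 0.2321, 0.0403]
tool_rot: [0.674, 0.739, 0.0, 0.0]
force: [-0.8, -0.5, 4.8]
finger_gap: 0.597
gripper_force: 37.7
```

Contact is felt, so I release and retreat.

Request:
{"op": "step_arm", "data": {
  "targets": "0 0 0 0;0 0 0 0;0 0 0 0;0 0 0 0;0 0 0 0;0 0 -15 0;0 0 -50 0;0 0 -90 0;0 0 -115 0;0 0 -115 0",
  "gripper": 0
}}

```text
t: 17.3
tcp_pos: [0.52, 0.2328, 0.1585]
tool_rot: [0.674, 0.739, 0.004, 0.002]
force: [0.9, 1.5, 0.6]
finger_gap: 1.002
gripper_force: 0.0
```

Run:
```python
from h import *
s=manip.sense();print(phi(),s["tcp_pos"],s["finger_gap"]);go(.611,-.184,.10,1.767)
```

```text
1.6628857117782507 [0.52000031 0.23284935 0.15849867] 1.0018650092615196
shift mm [-423.5   52.3   58.5] turn deg -6.0 q6 0.13 t 17.3
```

Request:
{"op": "step_arm", "data": {
  "targets": "-20 2 0 -1;-60 7 0 -2;-105 13 0 -2;-150 18 0 -3;-195 24 0 -3;-240 30 0 -4;-285 35 0 -4;-330 41 0 -5;-375 46 0 -5;-405 50 20 -6;-423 52 40 -6;-423 52 55 -6"
}}

```text
t: 18.5
tcp_pos: [0.6075, -0.1869, 0.0971]
tool_rot: [0.636, 0.772, -0.0, -0.001]
force: [-0.2, 0.4, 0.3]
finger_gap: 1.0
gripper_force: 0.0
```

Request:
{"op": "step_arm", "data": {
  "targets": "0 0 0 0;0 0 0 0"
}}

```text
t: 18.7
tcp_pos: [0.607, -0.1826, 0.0988]
tool_rot: [0.634, 0.773, -0.0, -0.001]
force: [0.5, 0.1, 0.4]
finger_gap: 0.999
gripper_force: 0.0
```

Run:
```python
from h import *
s=manip.sense();print(phi(),s["tcp_pos"]);go(.611,-.184,-.002,1.767)
im=manip.snapshot("top")
r=manip.masks_of("top","cover_mid")
for i in r[:2]:
    p=at("top",i["position"],.052);print(i["position"],i["p"],p,fit({"top":i["pixels"]},p[:2],(.08,.052,.012),z0=.04))
for i in manip.mark_of("top","casting_mid"): print(i["position"],i["p"],at("top",i["position"],.022))
cv2.imwrite("pics/d.png",cv2.resize(im[170:310,70:230,::-1],None,fx=4,fy=4))
```

```text
1.7684849591913685 [ 0.60704515 -0.1825694   0.09879925]
shift mm [ -2.2   3.6 100.8] turn deg 0.1 q6 -0.67 t 18.7
```

View pics/d.png

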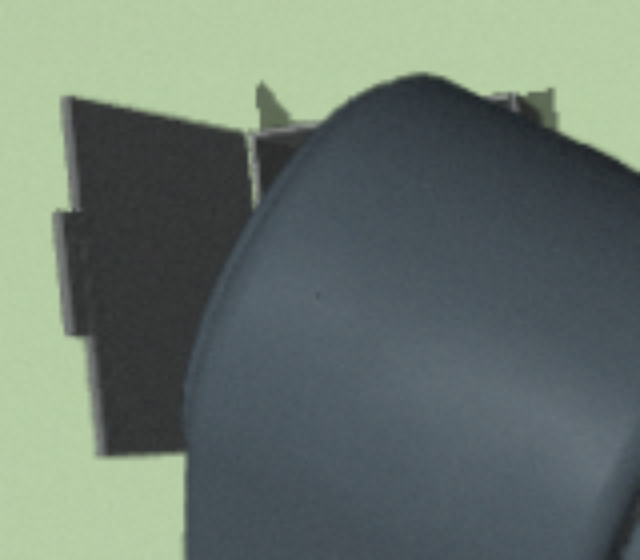

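The pile is hidden by the arm here. I'll check the cover with the side camera before placing.

Request:
{"op": "step_arm", "data": {
  "targets": "-2.2 3.6 20 0;-2.2 3.6 50 0;-2.2 3.6 75 0;-2.2 3.6 90 0;-2.2 3.6 96 0;-2.2 3.6 98 0;-2.2 3.6 98 0"
}}

```text
t: 19.55
tcp_pos: [0.6126, -0.1859, 0.0024]
tool_rot: [0.634, 0.773, 0.0, 0.001]
force: [-0.5, -0.8, 1.1]
finger_gap: 0.997
gripper_force: 0.0
```

Run:
```python
from h import *
s=manip.sense();print(phi(),s["tcp_pos"]);go(.611,-.184,.002,1.767)
im=manip.snapshot("side")
for q in("cover_mid","casting_mid"):
  for i in manip.masks_of("side",q):
    print(q,np.round(i["position"]),round(i["p"],2),i["pixels"].sum(),np.round(at("side",i["position"],.05),4))
for i in manip.mark_of("side","cover_mid"):print(i["position"],i["p"],at("side",i["position"],.046))
cv2.imwrite("pics/e.png",cv2.resize(im[300:450,190:360,::-1],None,fx=4,fy=4))
```

```text
1.7676540930941274 [ 0.61260908 -0.18592677  0.0024438 ]
shift mm [ 2.2 -1.2  0.4] turn deg 0.0 q6 -0.67 t 19.55
cover_mid [275. 360.] 0.53 362 [0.5238 0.1987 0.05  ]
casting_mid [422. 430.] 0.79 2500 [0.2968 0.3101 0.05  ]
casting_mid [314. 304.] 0.69 1446 [0.4678 0.0713 0.05  ]
casting_mid [382. 335.] 0.62 1703 [0.3501 0.1334 0.05  ]
[274.0, 375.8] 0.58 [0.52149858 0.22741416 0.046     ]
```

View pics/e.png

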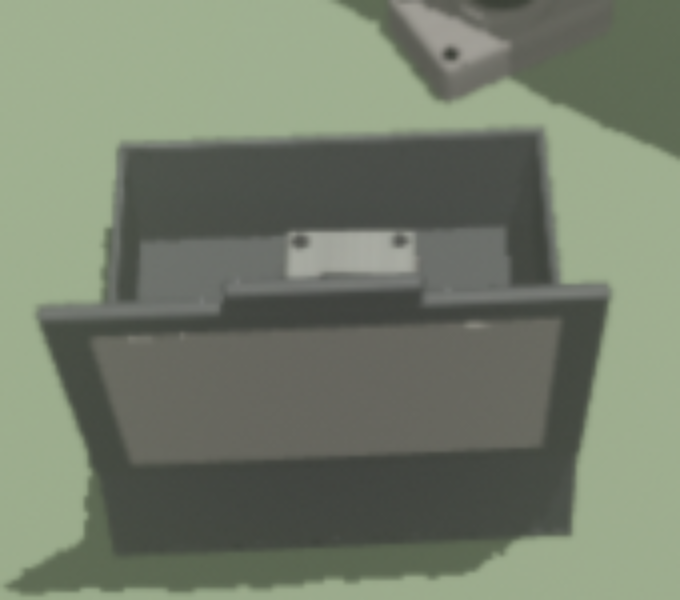

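The cover lies flat and aligned; its rear edge is at crop (350,240). Next I grasp the frame.

Request:
{"op": "step_arm", "data": {
  "targets": "1.5 -1 0 0;1.5 -1 0 0;1.5 -1 0 0"
}}

```text
t: 20.05
tcp_pos: [0.6106, -0.1845, 0.0018]
tool_rot: [0.634, 0.773, 0.0, 0.0]
force: [-0.1, -0.0, 0.1]
finger_gap: 1.0
gripper_force: 0.0
```

Request:
{"op": "step_arm", "data": {
  "targets": "0 0 0 0;0 0 0 0;0 0 0 0;0 0 0 0;0 0 0 0;0 0 0 0;0 0 0 0",
  "gripper": 0.6,
  "squeeze": 20
}}

```text
t: 20.75
tcp_pos: [0.6107, -0.1845, 0.0017]
tool_rot: [0.634, 0.773, 0.0, 0.0]
force: [-0.2, -0.2, 2.0]
finger_gap: 0.574
gripper_force: 20.9
```

Request:
{"op": "step_arm", "data": {
  "targets": "0 0 -10 0;0 0 -40 0;0 0 -85 0;0 0 -125 0;0 0 -150 0;0 0 -150 0;0 0 -150 0"
}}

```text
t: 21.45
tcp_pos: [0.6106, -0.1844, 0.1524]
tool_rot: [0.634, 0.773, 0.0, 0.001]
force: [-0.3, 0.0, -0.9]
finger_gap: 0.574
gripper_force: 21.0
```

Run:
```python
from h import *
s=manip.sense();print(phi(),s["tcp_pos"],s["finger_gap"]);go(.5178,.2322,.15,1.662)
for n in("side","top"):
  manip.snapshot(n)
  print([(np.round(i["position"]),i["p"],np.round(at(n,i["position"],s["tcp_pos"][2]+.01),3)) for i in manip.masks_of(n,"frame_mid")[:3]],proj(n,s["tcp_pos"]))
```

```text
1.767528748595795 [ 0.61060093 -0.18441746  0.15235947] 0.5742237098651307
shift mm [426.7  -9.6   2.4] turn deg 6.0 q6 -0.67 t 21.45
[(array([251., 166.]), 0.97, array([ 0.612, -0.185,  0.162]))] [[252.44159062 171.02348605]]
[] [[363.3187797  187.32587187]]
```

Request:
{"op": "step_arm", "data": {
  "targets": "15 0 0 0;45 -1 0 0;85 -2 0 1;125 -3 0 2;165 -4 0 2;205 -5 0 3;245 -5 0 4;285 -6 0 5;325 -7 0 6;365 -8 0 6;395 -9 0 6;415 -9 0 6"
}}

```text
t: 22.85
tcp_pos: [0.5182, 0.2236, 0.1509]
tool_rot: [0.673, 0.74, -0.001, -0.001]
force: [-0.4, 0.6, 0.4]
finger_gap: 0.573
gripper_force: 21.0
```

Request:
{"op": "step_arm", "data": {
  "targets": "11 0 0 0;11 0 0 0;11 0 20 0;11 0 40 0;11 0 40 0;11 0 40 0"
}}

```text
t: 23.45
tcp_pos: [0.5198, 0.2308, 0.1114]
tool_rot: [0.674, 0.738, -0.001, -0.0]
force: [0.8, 0.7, 0.8]
finger_gap: 0.573
gripper_force: 21.0
```

Run:
```python
from h import *
s=manip.sense();print(phi(),s["tcp_pos"],s["finger_gap"]);go(.5178,.2322,.054,1.662)
n="side";manip.snapshot(n)
print([(np.round(i["position"]),i["p"]) for i in manip.masks_of(n,"frame_mid")[:3]],proj(n,s["tcp_pos"]))
```

```text
1.661430968564945 [0.51976314 0.23075247 0.11139654] 0.5732960556740746
shift mm [ 1.6 -1.8 57.4] turn deg -0.0 q6 0.13 t 23.45
[(array([281., 340.]), 0.67)] [[273.51288953 351.43392295]]
```

Request:
{"op": "step_arm", "data": {
  "targets": "1.6 -1.8 12 0;1.6 -1.8 30 0;1.6 -1.8 43 0;1.6 -1.8 50 0;1.6 -1.8 52 0;1.6 -1.8 53 0;1.6 -1.8 53 0;1.6 -1.8 53 0"
}}

```text
t: 24.35
tcp_pos: [0.5182, 0.2332, 0.0591]
tool_rot: [0.674, 0.739, 0.0, 0.0]
force: [-0.4, -0.2, -0.2]
finger_gap: 0.575
gripper_force: 21.0
```

Run:
```python
from h import *
s=manip.sense();print(s["tcp_pos"],s["force"]);go(.5178,.2322,.0537,1.662)
```

```text
[0.51822046 0.2332407  0.05911916] [-0.3988397  -0.20177886 -0.1782433 ]
shift mm [-1.  -0.5  5.4] turn deg 0.0 q6 0.13 t 24.35
```

Request:
{"op": "step_arm", "data": {
  "targets": "-1 -0.5 2 0;-1 -0.5 3.5 0;-1 -0.5 4.5 0;-1 -0.5 5 0;-1 -0.5 5.4 0;-1 -0.5 5.4 0"
}}

```text
t: 24.95
tcp_pos: [0.5173, 0.2321, 0.0537]
tool_rot: [0.674, 0.739, -0.0, 0.0]
force: [-0.6, -1.1, 3.9]
finger_gap: 0.575
gripper_force: 21.4
```

Contact is felt, so I release, rise, close the fingers and go over to the lid's outer side.

Request:
{"op": "step_arm", "data": {
  "targets": "0 0 0 0;0 0 0 0;0 0 0 0;0 0 0 0;0 0 0 0;0 0 -15 0;0 0 -50 0;0 0 -95 0;0 0 -140 0;0 0 -180 0;0 0 -206 0;0 0 -206 0",
  "gripper": 0
}}

```text
t: 26.15
tcp_pos: [0.5199, 0.2328, 0.2638]
tool_rot: [0.674, 0.739, 0.004, 0.003]
force: [0.2, 0.6, 0.4]
finger_gap: 1.001
gripper_force: 0.0
```

Request:
{"op": "step_arm", "data": {
  "targets": "0 0 0 0;30 0 0 0;75 0 0 0;115 0 0 0;150 0 0 0;160 0 0 0;160 0 0 0;160 0 0 0",
  "gripper": 1
}}

```text
t: 26.95
tcp_pos: [0.5021, 0.3902, 0.2576]
tool_rot: [0.674, 0.739, -0.002, -0.0]
force: [-0.4, 0.0, 0.4]
finger_gap: -0.002
gripper_force: 0.0
```

Run:
```python
from h import *
s=manip.sense();p=s["tcp_pos"];print(phi(),p,s["finger_gap"])
d=p[:2]-[.5173,.2321];print("s",d@[np.cos(1.662),np.sin(1.662)]*1000 if 0 else 1e3*(d[0]*np.cos(1.662)+d[1]*np.sin(1.662)))
ims=[manip.snapshot(n) for n in("top","side")]
for q in("frame_mid","cover_mid","lid_edge"):
  for n in("top","side"):
    print(q,n,[(np.round(i["position"],1),round(i["p"],2),np.round(at(n,i["position"],.058),3)) for i in manip.mark_of(n,q)[:2]])
a=ims[0][150:330,60:260,::-1];b=ims[1][270:450,180:380,::-1]
cv2.imwrite("pics/f.png",cv2.resize(np.hstack([a,b]),None,fx=2,fy=2))
```

```text
1.6625590852030212 [0.50210087 0.39016945 0.25760828] -0.002026872344555942
s 158.79678519179552
frame_mid top [(array([169.8, 238.9]), 0.55, array([0.519, 0.231, 0.058]))]
frame_mid side []
cover_mid top [(array([171.4, 236. ]), 0.91, array([0.525, 0.227, 0.058]))]
cover_mid side []
lid_edge top [(array([ 87.8, 238. ]), 0.88, array([0.523, 0.416, 0.058]))]
lid_edge side [(array([270.3, 376.1]), 0.87, array([0.526, 0.237, 0.058])), (array([275.5, 413.2]), 0.18, array([0.51 , 0.302, 0.058]))]
```

View pics/f.png

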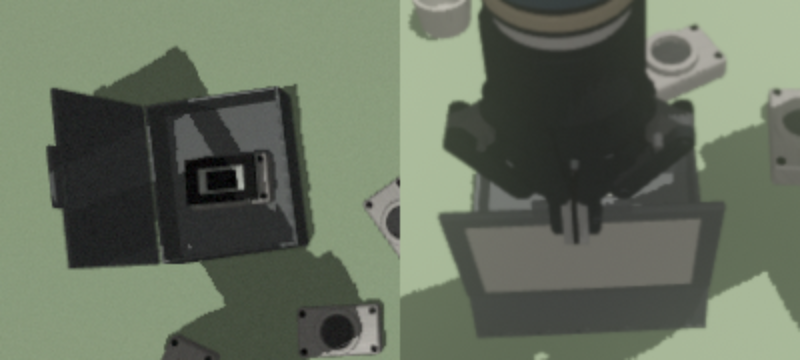

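The pile is in the box at left crop (220,180), and the frame seems shifted toward the lid relative to the part below. I measure that before closing.

Run:
```python
from h import *
im=manip.snapshot("top");vis=im[...,::-1].copy()
for q,d,z,c in(("frame_mid",(.076,.05,.008),.052,0),("cover_mid",(.08,.052,.012),.04,0),("casting_mid",(.092,.056,.026),.004,1)):
  for i in manip.masks_of("top",q)[:4]:
    p=at("top",i["position"],z)
    if abs(p[1]-.23)<.04 and abs(p[0]-.52)<.04:
        print(q,np.round(i["position"],1),round(i["p"],2),i["pixels"].sum(),cv2.boundingRect(i["pixels"].astype(np.uint8)))
        print("  ",fit({"top":i["pixels"]},p[:2],d,c,z0=z,yaws=[1.6,1.75]))
S=8;cr=cv2.resize(vis[205:275,140:190],None,fx=S,fy=S,interpolation=cv2.INTER_CUBIC);cr=cv2.convertScaleAbs(cr,alpha=2.0,beta=20);o=cr.copy()
# expected outlines with parts at TCP release poses
for z,d,col in((.064,(.076,.05),(0,0,255)),(.052,(.08,.052),(0,255,0)),(.030,(.092,.056),(255,0,0))):
    P=box(.5175,.2322,z,1.662,(*d,0))[[0,2,6,4]]
    cv2.polylines(o,[np.int32((proj("top",P)-[140,205]+.5)*S)],True,col,1)
cv2.imwrite("pics/g.png",np.hstack([cr,o])[:, :800])
```

```text
cover_mid [170.8 236.2] 0.7 353 (155, 228, 35, 26)
   (array([0.51679016, 0.22956737, 1.65669382]), np.float64(0.6065619448991676))
casting_mid [191.8 240.7] 0.67 239 (157, 227, 40, 28)
   (array([0.52290845, 0.1519316 , 1.62354983]), np.float64(0.6837725381414701))
```

View pics/g.png

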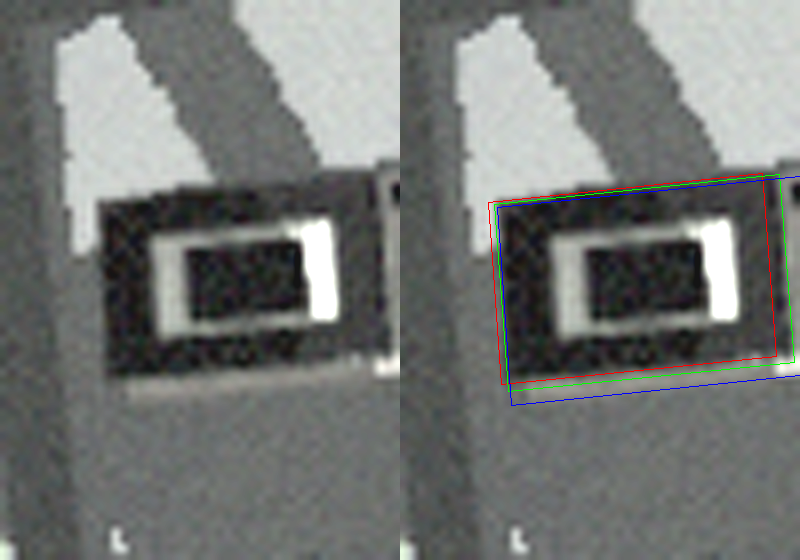

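Run:
```python
from h import *
im=manip.snapshot("top").astype(int).mean(2)
for r in range(226,250,2): print(r,im[r,150:204].astype(int).tolist())
for z in(.004,.03,.052): print(z,[np.round(at("top",(c,236),z)[1],4) for c in(186,188,190,192,194,196)])
```

```text
226 [93, 95, 94, 91, 90, 93, 95, 94, 93, 95, 94, 90, 93, 90, 94, 84, 51, 45, 46, 43, 45, 47, 47, 43, 48, 42, 39, 43, 43, 40, 42, 42, 43, 44, 41, 35, 41, 44, 52, 49, 55, 74, 62, 48, 45, 58, 88, 94, 95, 96, 88, 90, 78, 37]
228 [91, 93, 93, 94, 97, 93, 90, 89, 85, 81, 84, 72, 38, 37, 37, 36, 33, 30, 28, 30, 21, 30, 25, 24, 24, 20, 22, 21, 20, 26, 20, 19, 24, 23, 24, 24, 11, 50, 51, 6, 25, 75, 109, 55, 52, 44, 60, 95, 99, 98, 98, 94, 86, 57]
230 [94, 93, 47, 37, 19, 19, 9, 16, 4, 8, 0, 11, 9, 10, 4, 19, 13, 15, 5, 9, 11, 7, 5, 19, 27, 21, 31, 23, 19, 20, 21, 26, 21, 25, 19, 25, 24, 39, 58, 29, 25, 69, 113, 67, 53, 46, 57, 87, 97, 98, 96, 94, 91, 78]
232 [92, 93, 44, 3, 10, 12, 9, 6, 8, 10, 11, 15, 7, 13, 12, 6, 7, 17, 14, 11, 16, 10, 9, 10, 25, 42, 54, 53, 71, 73, 95, 49, 22, 25, 25, 21, 22, 36, 59, 66, 69, 81, 118, 82, 53, 48, 44, 64, 97, 94, 98, 92, 84, 76]
234 [92, 92, 52, 16, 6, 4, 1, 10, 10, 38, 46, 48, 48, 53, 55, 53, 51, 53, 55, 62, 67, 66, 67, 64, 62, 49, 94, 106, 151, 159, 157, 84, 32, 18, 26, 28, 24, 25, 58, 64, 70, 79, 121, 90, 49, 49, 44, 63, 93, 96, 93, 91, 86, 77]
236 [81, 
[... 1178 characters left out ...]
 15, 7, 20, 20, 28, 30, 27, 23, 21, 28, 28, 27, 21, 29, 58, 57, 43, 62, 110, 95, 50, 49, 62, 97, 97, 100, 94, 99, 91]
248 [46, 40, 43, 24, 5, 0, 9, 11, 6, 2, 16, 12, 10, 7, 7, 4, 14, 9, 6, 0, 9, 7, 1, 9, 6, 13, 6, 10, 27, 27, 20, 25, 24, 26, 26, 23, 29, 24, 27, 64, 31, 19, 30, 68, 103, 53, 53, 66, 95, 93, 97, 98, 97, 90]
0.004 [np.float64(0.2086), np.float64(0.204), np.float64(0.1993), np.float64(0.1947), np.float64(0.1901), np.float64(0.1855)]
0.03 [np.float64(0.2021), np.float64(0.1976), np.float64(0.1931), np.float64(0.1886), np.float64(0.184), np.float64(0.1795)]
0.052 [np.float64(0.1967), np.float64(0.1922), np.float64(0.1878), np.float64(0.1834), np.float64(0.1789), np.float64(0.1745)]
```

The dark rectangle on the cover is centred in the frame's window. The strip at the right matches the casting's end at its nominal place. The pile is therefore centred to within about 4 mm, and I go on to close the lid.

Request:
{"op": "step_arm", "data": {
  "targets": "0 0 25 0;0 0 50 0;0 0 68 0;0 0 71 0;0 0 71 0;0 0 71 0"
}}

```text
t: 28.2
tcp_pos: [0.5035, 0.3919, 0.1894]
tool_rot: [0.674, 0.739, 0.001, 0.0]
force: [0.6, -0.4, 0.6]
finger_gap: 0.004
gripper_force: 0.0
```

```bash
cat >> h.py <<'E'
def sz():
    s=manip.sense();p=s["tcp_pos"];d=p[:2]-[.5173,.2321]
    print("s %.1f z %.1f"%(1e3*(d[0]*np.cos(1.662)+d[1]*np.sin(1.662)),1e3*p[2]),"F",np.round(s["force"],1),s["t"])
E
python3 -c "
from h import *
sz()"
```

```text
s 160.4 z 189.4 F [ 0.6 -0.4  0.6] 28.2
```

Request:
{"op": "step_arm", "data": {
  "targets": "-15 0 0 0;-30 0 1 0;-42 0 2 0;-52 0 2 0;-62 0 2 0;-72 0 3 0;-82 0 3 0;-92 0 4 0;-102 0 6 0;-112 0 9 0;-123 0 13 0;-133 0 18 0"
}}

```text
t: 29.4
tcp_pos: [0.5149, 0.2578, 0.1694]
tool_rot: [0.674, 0.739, -0.0, -0.0]
force: [1.0, 1.1, 0.7]
finger_gap: 0.001
gripper_force: 0.6
```

Run:
```python
from h import *
sz()
for n in("top","side"):
    manip.snapshot(n);print(n,[(np.round(i["position"],1),round(i["p"],2)) for i in manip.mark_of(n,"lid_edge")[:2]])
u=np.array([np.cos(1.662),np.sin(1.662)])
for th in(1.9,1.2,1.0,.8): 
    P=np.r_[np.array([.5095,.3072])-u*.15*np.cos(th),.0665+.15*np.sin(th)];print(th,proj("top",P),proj("side",P))
```

```text
s 25.8 z 169.4 F [1.  1.1 0.7] 29.4
top [(array([150.9, 231. ]), 0.93)]
side [(array([273.5, 313. ]), 0.62)]
1.9 [[ 84.05696103 239.82906236]] [[270.95382899 383.64378336]]
1.2 [[136.74529064 234.45259796]] [[273.25748823 320.36562833]]
1.0 [[152.71042395 233.73547295]] [[274.08329419 312.40181078]]
0.8 [[167.41373058 233.4649153 ]] [[274.89839543 309.039571  ]]
```

The lid follows as predicted, now at about 1.0 rad.

Request:
{"op": "step_arm", "data": {
  "targets": "-10 0 7 0;-20 0 14 0;-28 0 22 0;-36 0 31 0;-43 0 41 0;-48 0 52 0;-53 0 63 0;-57 0 75 0;-59 0 85 0;-60 0 92 0;-60 0 96 0;-60 0 97 0"
}}

```text
t: 30.8
tcp_pos: [0.5198, 0.1992, 0.0726]
tool_rot: [0.674, 0.739, -0.001, -0.0]
force: [-0.0, -0.2, 1.4]
finger_gap: 0.002
gripper_force: 0.9
```

Run:
```python
from h import *
sz()
```

```text
s -33.0 z 72.6 F [-0.  -0.2  1.4] 30.8
```

Request:
{"op": "step_arm", "data": {
  "targets": "0 0 1 0;0 0 2 0;0 0 2 0;0 0 2 0"
}}

```text
t: 31.2
tcp_pos: [0.5198, 0.1992, 0.0725]
tool_rot: [0.674, 0.739, -0.0, -0.0]
force: [-3.2, -1.5, 8.4]
finger_gap: 0.002
gripper_force: 3.7
```

The lid is hard against the rim at z 72.5 mm, which is shut. I retreat and verify.

Request:
{"op": "step_arm", "data": {
  "targets": "0 0 -15 0;0 0 -50 0;0 0 -95 0;0 0 -130 0;0 0 -130 0;0 0 -130 0"
}}

```text
t: 31.8
tcp_pos: [0.5207, 0.1995, 0.2024]
tool_rot: [0.674, 0.739, 0.001, 0.001]
force: [0.2, 0.1, -0.9]
finger_gap: -0.001
gripper_force: 0.0
```

Run:
```python
from h import *
sz()
u=np.array([np.cos(1.662),np.sin(1.662)])
for n in("top","side"):
    manip.snapshot(n);print(n,[(np.round(i["position"],1),round(i["p"],2)) for i in manip.mark_of(n,"lid_edge")[:2]])
    for th in(0,.1): print(th,proj(n,np.r_[np.array([.5095,.3072])-u*.15*np.cos(th),.0695+.15*np.sin(th)]))
```

```text
s -32.7 z 202.4 F [ 0.2  0.1 -0.9] 31.8
top [(array([203.4, 231.3]), 0.95)]
0 [[201.81405722 236.17881379]]
0.1 [[199.9587796 235.5475963]]
side [(array([270.8, 334.7]), 0.59)]
0 [[277.49473002 332.04269902]]
0.1 [[277.23646095 326.34504817]]
```

```bash
python3 -c "
from station import manip
print(manip.sign_off())"
```

```text
the job is handed in; nothing more can be done
None
```

The casting, cover plate and frame are stacked in the box with the lid shut and the bystanders untouched, and the job is handed in at about 32 s; sign-off returned no verdict.

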